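# Push the finished order out over the edge of the pass shelf

## Task

Two orders stand on thin wooden boards on the raised steel pass shelf of this food stall; the one whose tub is closed with a lid is ready. Gently push its board away from you along the shelf, never lifting it, until it sticks out 4 cm over the shelf's far (customer) edge, square to that edge, so that the customer can get his fingers under it. Push on the board only, keep the tub and the sauce pot standing on it untouched, leave everything else where it stands, and back off when done.

Things in the scene. Friction and masses are not known exactly. Their poses are not given: they have to be found in the camera images.
- pass_shelf: fixed low shelf of sheet steel on legs, standing on the counter: 300 mm deep (its x) by 900 mm long (its y), flat top 120 mm above the counter, no rim. Origin: on the counter under the middle of the shelf. Its +x axis points away from the robot, to the customers, square to the far edge. It may be turned a few degrees.
- shelf_far_edge (a point): point at the middle of the shelf's far (customer-side) edge, level with its top; axes as the shelf's, so a point's x in this frame is how far it lies beyond the edge
- ready_board: THE BOARD TO PUSH: loose beech serving board, 150 mm (its x) by 220 mm (its y), 10 mm thick, 0.25 kg, lying flat on the shelf and carrying the closed tub and the sauce pot; with them it weighs 0.5 to 0.7 kg. It takes about 2 to 5 N to slide. Origin: centre of its underside; +x points roughly to the far edge, z up. It lies askew by up to about 0.2 rad, on the left or the right half of the shelf.
- ready_board_far_edge (a point): middle of the far (+x) edge face of that board, 75 mm from its centre, at half its thickness
- closed_tub: round takeaway tub with its white lid on, 100 mm across the lid, 45 mm high, standing loose on the ready board with its centre 10 to 30 mm beyond the board's middle (board +x) and about 40 mm to one side (board -y). Origin: centre of its underside.
- sauce_pot: small lidded sauce pot, 47 mm across, 30 mm high, standing loose on the ready board at about +65 mm along the board's y. Origin: centre of its underside.
- other_board: bystander: a second board just like the ready one, on the other half of the shelf, carrying the open tub; it stays where it is. Origin: centre of its underside.
- open_tub: bystander: open, empty tub, 95 mm across the mouth, 43 mm high, on the other board. Origin: centre of its underside.
- sauce_bottle_a: bystander: white squeeze bottle, 56 mm across, 142 mm high, at the left (+y) end of the shelf. Origin: centre of its underside.
- sauce_bottle_b: bystander: a second such squeeze bottle, beside the first. Origin: centre of its underside.
- napkin_box: bystander: dark steel napkin dispenser, 100 x 75 mm, 110 mm high, at the right (-y) end of the shelf. Origin: centre of its underside.
- salt_shaker: bystander: salt shaker, 36 mm across, 74 mm high, on the shelf near its robot-side edge, between the two boards. Origin: centre of its underside.
- foil_box: bystander: cardboard box of a foil roll, 50 x 310 x 50 mm, lying on the counter between robot and shelf. Origin: centre of its underside.
- tongs: bystander: steel kitchen tongs, about 230 mm long, 10 mm thick, lying on the counter between robot and shelf. Origin: underside, near its middle.
Not all that is in view belongs to the job. What is meant by the sauce_pot is not green or orange, and is the smaller of those in its own colour.

How it is judged:
By the outcome, as a careful person would: the job done as asked, in the order asked, and still so for the second after the job is handed in, with the robot touching nothing.
It also fails if it takes over 48 s, if anything falls off the work surface, if the arm or the gripper's body presses on something with over 40 N, if the wrist force passes 120 N, or if a joint passes its speed limit or range.

## Robot

A 6-joint arm with a two-finger parallel gripper is mounted at the origin on the work surface. World frame = base frame: x ahead of the robot, y to its left, z up, the work surface at z = 0. Lengths are in m, angles in rad, forces in N, time in s.
With the tool pointing down it reaches from about 0.25 to 0.775 m from the base axis. Payload 4 kg.
Tool frame: the origin (TCP) lies at the very end of the fingers, on their centre line; the grasp point (between the pads) lies 19 mm behind it (robot.hold_point_z is the distance from the TCP to the grasp point, in m); z points along the fingers, y is the line along which they close (so a half turn about z gives the same grasp; the last joint's range is limited). The gripper opens to 94 mm and grips with 3 to 60 N. Pads are 16 mm wide; open, the fingers measure 119 mm over their backs; the gripper's body (75 mm by 177 mm) begins 78 mm behind the grasp point.
Start: joints at [1.201, 0.087, 1.371, -0, 1.684, -0.103], TCP at [0.145, 0.531, 0.206] pointing down, gripper open.
Joint ranges: [-3.1, 3.1], [-0.76, 2.03], [0.27, 2.55], [-1.08, 4.22], [0.17, 2.65], [-2.57, 2.57]. Speed limits (rad/s): [2.79, 2.79, 3.14, 3.14, 3.14, 3.14].

## Interface

Orientations are given as [roll, pitch, yaw] about the fixed x, y, z axes, in that order (R = Rz(yaw) Ry(pitch) Rx(roll)).
In Python, from bench import robot gives the robot as it stands.
- The arm moves only by the tool carry_out, never from a script. Its argument "steps" is a list of rows, each a list of 3 entries, a list of its own where there are three numbers: the shift along the tool's x, y, z in m, then the turn about the tool's z in units of 10 degrees (1.0 is 10 degrees), then the closure, from -1 (fully open) to 1 (shut). In form: [[[tx, ty, tz], roll, jaw], ...]. A call has 1 to 10 rows; each row is the pose to reach, as a shift and turn from the pose commanded when the call began, along the tool's axes at that moment; what a row does not reach only later rows make up. A row lasts 1/8 s, in which the tool goes at most 62.5 mm and 10.7 degrees, less where a joint would pass 70% of its speed; a pose out of reach is approached as far as the arm can. A call with a gripper value outside its range is refused whole. The fingers move at their own pace and stop on an object; the grip force is fixed at half the most. Time passes only in rows, so rows that repeat a pose let the fingers close. It gives the time, the measured TCP pose, the force, the opening and the grip force at its end, in the units of the state.
- robot.get_obs(): the state, without advancing time (a new reading comes with each control period).
- robot.snapshot(name): name is "side" or "top" or "wrist"; returns a dict with "image" (400x640x3 uint8, red, green, blue), "z_map" (400x640 float32, m along the optical axis (not along the pixel's ray), 0 where there is no reading), "mtx" (3x3 intrinsics, pixels), "R" (3x3) and "t" (3): a world point X has camera coordinates R X + t. Camera axes: x right, y down, z forward; pixel columns grow to the right and rows downward; lengths in m; the calibration is good to about 2 mm. A picture is of the moment at which its call begins.
- robot.close_job(): hands the job in; it is judged then, once.
The state is a dict: "time": time; "joint_positions": joint angles; "qvel": joint speeds; "joint_torque": joint torques, N m; "tool_pos": TCP position; "ee_rot": TCP orientation; "wrist_force": force on the tool from outside, world axes, zero at the start; "wrist_torque": the same for the moment, N m; "width": finger opening in m; "finger_force": force on a finger pad.
Only numpy, scipy, OpenCV 4.12 (cv2) and the standard library are available. Lean on these libraries where they do the work, as an engineer would, in place of code of your own. Each camera call takes 0.05 s, during which the arm holds its last target. There are 200 camera calls.

## Working session

There is one attempt and no reset: what is moved stays moved. The work goes in short steps, Python scripts to look and compute and a tool call to move; the robot and the scene stay as the last step left them, time stands still between calls to the robot, and variables do not carry over. Pictures are saved under pics/ and viewed, at most 10 in all, crops included, and the job is handed in when it is done.

Besides the shell and the picture viewer there is one more tool, called after ">>>" as a command line: name --argument value ..., lists and objects as JSON in quotes. carry_out: Moves the arm, as the interface text tells. Its arguments: {"type":"object","properties":{"steps":{"type":"array","items":{"type":"array"}}},"required":["steps"]}

```bash
mkdir -p pics; cat > h.py <<'E'
import numpy as np, cv2
from bench import robot
def snap(n,f=None):
    s=robot.snapshot(n)
    np.savez('/tmp/%s.npz'%n,**s)
    if f: cv2.imwrite('pics/'+f,s['image'][:,:,::-1])
    return s
def cloud(s):
    z=s['z_map'].astype(float);K=s['mtx'];v,u=np.indices(z.shape)
    c=np.stack([(u-K[0,2])/K[0,0]*z,(v-K[1,2])/K[1,1]*z,z],-1)
    return (c-s['t'])@s['R']
E
python3 - <<'E'
from h import *
for n in ('top','side'):
    s=snap(n,n+'1.png'); print(n,s['R'].round(2).tolist(),(-s['R'].T@s['t']).round(3))
print(robot.get_obs())
E
```

```text
top [[-0.01, -1.0, -0.01], [-1.0, 0.01, -0.07], [0.07, 0.01, -1.0]] [0.447 0.005 1.55 ]
side [[0.98, -0.21, 0.01], [-0.15, -0.73, -0.66], [0.15, 0.64, -0.75]] [ 0.378 -0.65   0.867]
{'time': 0.1, 'joint_positions': array([ 1.20089281e+00,  8.78755993e-02,  1.37209935e+00,  5.38011938e-06,
        1.68363001e+00, -1.03075164e-01]), 'qvel': array([ 0.00136701, -0.0011856 , -0.00210774,  0.00037765,  0.0022525 ,
       -0.00013338]), 'joint_torque': array([ 2.29578603e-03, -3.41252875e+01, -3.03300691e+01,  7.20343553e-02,
        3.04109871e-02, -9.30685997e-05]), 'tool_pos': array([0.14482579, 0.5300649 , 0.20442616]), 'ee_rot': array([-3.13959158e+00, -2.12370529e-04,  2.87476469e+00]), 'wrist_force': array([-0.16166067, -0.01805307,  0.59022105]), 'wrist_torque': array([-0.04211837,  0.07374344,  0.00135624]), 'finger_force': 0.0, 'width': 0.09391638154657979}
```

View pics/top1.png

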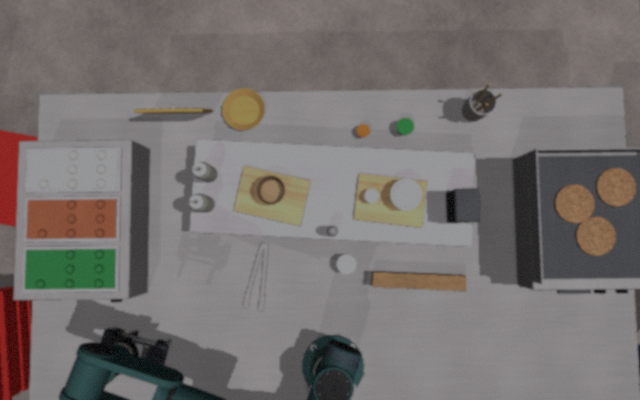

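View pics/side1.png

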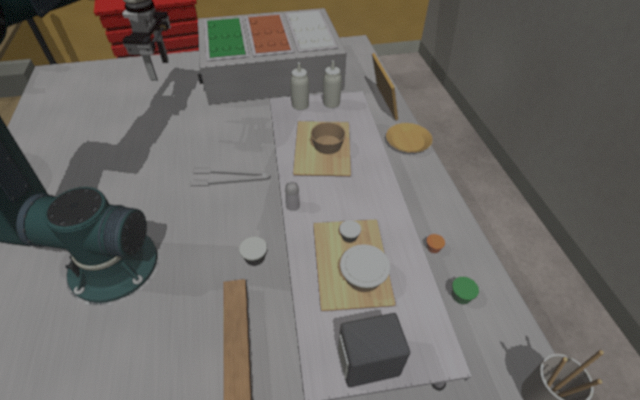

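The order with the lidded tub is at top px (405,195), and the open one is at (270,190). Pots that could be the sauce pot, in the top view:
- (371,196): small white, on the board
- (345,263): larger white, on the counter
- (362,131): orange
- (404,127): green

By the description, the sauce pot is (371,196), so the board to push is the right one, at px (355–427, 173–227). Next I measure it and check it in a close crop.

```bash
cat >> h.py <<'E'
def ray(s,uv,z):
    K=s['mtx'];uv=np.atleast_2d(uv).astype(float)
    d=np.c_[(uv-K[[0,1],[2,2]])/[K[0,0],K[1,1]],np.ones(len(uv))]@s['R'];o=-s['R'].T@s['t']
    return o+d*((z-o[2])/d[:,2])[:,None]
def rect(p):
    (c,wh,a)=cv2.minAreaRect(np.float32(p*1000)); b=cv2.boxPoints((c,wh,a)); return np.array(c),wh,a,b
def wood(s,box):
    """board corners' rect in world mm, from colour mask in box (u0,v0,u1,v1)"""
    u0,v0,u1,v1=box; h=cv2.cvtColor(s['image'],cv2.COLOR_RGB2HSV)
    m=np.zeros(h.shape[:2],np.uint8); m[v0:v1,u0:u1]=(cv2.inRange(h,(10,60,90),(32,255,255)))[v0:v1,u0:u1]
    c=max(cv2.findContours(m,cv2.RETR_EXTERNAL,cv2.CHAIN_APPROX_NONE)[0],key=cv2.contourArea)
    return ray(s,c[:,0],.13)[:,:2],m
def shelf(s):
    P=cloud(s); m=((abs(P[...,2]-.12)<.012)&(s['z_map']>0)&(abs(P[...,1])<.6)&(P[...,0]>.2)).astype(np.uint8)*255
    m=cv2.morphologyEx(m,cv2.MORPH_OPEN,np.ones((3,3)))
    c=max(cv2.findContours(m,cv2.RETR_EXTERNAL,cv2.CHAIN_APPROX_NONE)[0],key=cv2.contourArea)
    return ray(s,c[:,0],.12)[:,:2],m
E
python3 - <<'E'
from h import *
S={n:np.load('/tmp/%s.npz'%n) for n in('top','side')}
for n,b in(('top',(345,160,440,240)),('side',(305,210,405,315))):
    s=S[n]; p,m=wood(s,b); c,wh,a,bx=rect(p); print(n,'board',c.round(1),np.round(wh,1),round(a,2),bx.round(0).tolist())
    q,m=shelf(s); c,wh,a,bx=rect(q); print('shelf',c.round(1),np.round(wh,1),round(a,2),bx.round(0).tolist())
    # far and near edge line fits
    if n=='top':
        for lab,hi in(('far',1),('near',0)):
            ys=np.arange(-.35,.35,.004);e=[]
            for y in ys:
                k=abs(q[:,1]-y)<.004
                if k.any(): e.append((y,q[k,0].max() if hi else q[k,0].min()))
            e=np.array(e); f=np.polyfit(e[:,0],e[:,1],1)
            for _ in range(4):
                r=e[:,1]-np.polyval(f,e[:,0]);k=abs(r)<.005; f=np.polyfit(e[k,0],e[k,1],1)
            print(lab,f,k.sum(),len(k))
P=cloud(S['top']);z=P[...,2]
print('z shelf, board, lid, pot',z[160,330].round(4),z[215,375].round(4),z[195,405].round(4),z[196,371].round(4))
m=((z>.205)&(z<.26)&(P[...,0]>.3)&(P[...,1]<-.15)&(P[...,1]>-.5)); print('napkin',P[m].min(0).round(3),P[m].max(0).round(3))
a=S['top']['image'][150:250,310:490,::-1];b=S['side']['image'][200:400,280:460,::-1]
cv2.imwrite('pics/crop.png',cv2.vconcat([cv2.resize(a,(540,300),interpolation=2),cv2.resize(b[:100],(540,300),interpolation=2)]))
E
```

```text
top board [ 548.  -189.2] [217.3 144. ] 82.73 [[463.0, -288.0], [606.0, -306.0], [633.0, -91.0], [490.0, -72.0]]
shelf [575.   -8.4] [898.5 299.5] 86.46 [[398.0, -448.0], [697.0, -466.0], [752.0, 431.0], [453.0, 449.0]]
far [0.06197012 0.72403509] 175 175
near [0.06186857 0.42698957] 175 175
side board [ 549.2 -190.3] [218.  146.8] 82.7 [[463.0, -289.0], [608.0, -308.0], [636.0, -92.0], [490.0, -73.0]]
shelf [577.6  -4.2] [903.4 299.7] 86.48 [[400.0, -446.0], [699.0, -464.0], [755.0, 437.0], [456.0, 456.0]]
z shelf, board, lid, pot 0.1171 0.1328 0.1721 0.1581
napkin [ 0.471 -0.443  0.205] [ 0.575 -0.365  0.238]
```

View pics/crop.png

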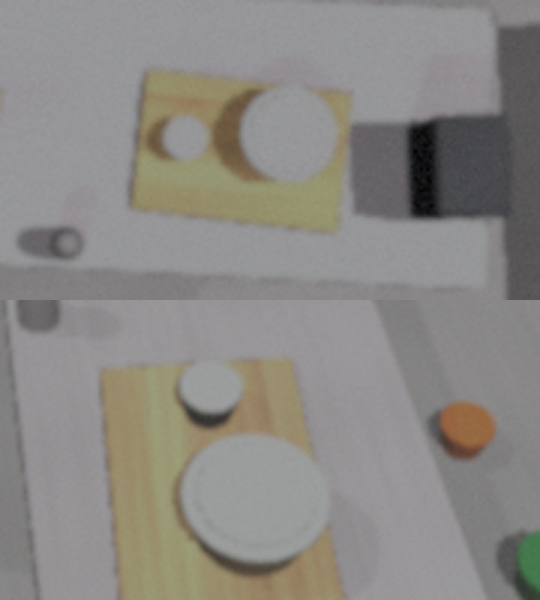

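The crop confirms the choice: the right board carries a lidded tub (top view about px (405,195)) and the small white pot (371,196). The board's yaw is −0.126 and the shelf's −0.062. The board has to travel about 129 mm along the shelf normal and turn about +3.7°. I'll push its near edge with both fingers of the open gripper.

>>> carry_out --steps '[[[-0.04,-0.05,-0.044],0,-1],[[-0.24,-0.3,-0.044],-0.4,-1],[[-0.24,-0.3,-0.044],-0.4,-1],[[-0.24,-0.3,-0.044],-0.4,-1],[[-0.24,-0.3,-0.044],-0.4,-1],[[-0.24,-0.3,-0.044],-0.4,-1],[[-0.24,-0.3,-0.044],-0.4,-1],[[-0.24,-0.3,-0.044],-0.4,-1]]'

```text
time: 1.1
tool_pos: [0.2977, 0.1768, 0.2492]
ee_rot: [3.142, -0.0, 2.941]
wrist_force: [0.7, 0.3, -0.6]
width: 0.0939
finger_force: 0.0
```

>>> carry_out --steps '[[[-0.214,-0.318,0],-0.41,-1],[[-0.214,-0.318,0],-0.41,-1],[[-0.214,-0.318,0],-0.41,-1],[[-0.214,-0.318,0],-0.41,-1],[[-0.214,-0.318,0],-0.41,-1],[[-0.214,-0.318,0],-0.41,-1],[[-0.214,-0.318,0],-0.41,-1],[[-0.214,-0.318,0],-0.41,-1],[[-0.214,-0.318,0],-0.41,-1]]'

```text
time: 2.22
tool_pos: [0.4451, -0.174, 0.2497]
ee_rot: [3.141, 0.0, 3.019]
wrist_force: [0.1, -0.5, 0.1]
width: 0.0939
finger_force: 0.0
```

```bash
python3 - <<'E'
from h import *
o=robot.get_obs();print(o['tool_pos'],o['ee_rot'],o['joint_positions'].round(2))
E
```

```text
[ 0.44505947 -0.17395001  0.24970361] [3.14102301e+00 2.71069982e-04 3.01871786e+00] [-0.49 -0.08  1.45  0.    1.77 -1.94]
```

>>> carry_out --steps '[[[0,0,0.05],0,-1],[[0,0,0.09],0,-1],[[0,0,0.11],0,-1],[[0,0,0.118],0,-1],[[0,0,0.125],0,-1],[[0,0,0.125],0,-1],[[0,0,0.125],0,-1]]'

```text
time: 3.1
tool_pos: [0.4456, -0.176, 0.1255]
ee_rot: [-3.141, 0.002, 3.016]
wrist_force: [0.6, -0.0, 0.7]
width: 0.094
finger_force: 0.0
```

```bash
python3 - <<'E'
from h import *
o=robot.get_obs();print(o['tool_pos'],o['ee_rot'],o['wrist_force'])
s=snap('side'); cv2.imwrite('pics/c2.png',cv2.resize(s['image'][180:330,250:450,::-1],(800,600),interpolation=2))
E
```

```text
[ 0.44562568 -0.17603712  0.12549237] [-3.14099928e+00  1.81446546e-03  3.01626810e+00] [ 0.5951518  -0.01837971  0.65073876]
```

View pics/c2.png

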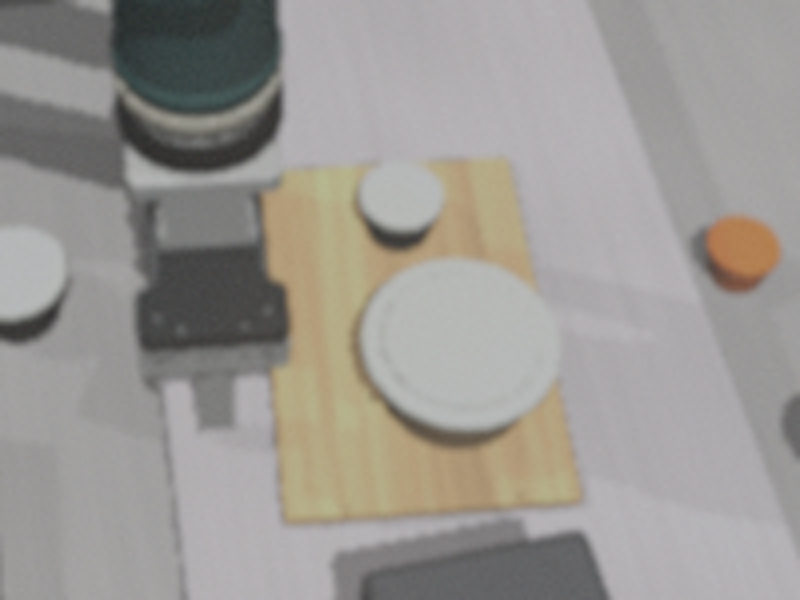

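The fingertip (crop px (215,400)) stands on the shelf clear of the board's near edge (column 275). Next I ease into contact.

>>> carry_out --steps '[[[-0.006,0,0.0015],0,-1],[[-0.012,0,0.0015],0,-1],[[-0.015,0,0.0015],0,-1],[[-0.018,0,0.0015],0,-1],[[-0.021,0,0.0015],0,-1],[[-0.024,0,0.0015],0,-1],[[-0.027,0,0.0015],0,-1],[[-0.03,0,0.0015],0,-1],[[-0.033,0,0.0015],0,-1]]'

```text
time: 4.28
tool_pos: [0.4778, -0.1799, 0.1228]
ee_rot: [3.141, -0.001, 3.016]
wrist_force: [-4.5, 0.5, 0.9]
width: 0.0936
finger_force: 1.9
```

```bash
cat >> h.py <<'E'
def report():
    o=robot.get_obs();print('tcp',o['tool_pos'].round(4),o['ee_rot'].round(4),o['wrist_force'].round(1),o['wrist_torque'].round(2),o['time'])
    for n,b in(('top',(345,120,440,240)),('side',(305,200,470,330))):
        s=snap(n); p,m=wood(s,b); f=ff(p); print(n,f)
def ff(p):
    # far-edge line of board in the shelf frame (n,t) mm
    a=.0619; R=np.array([[np.cos(a),-np.sin(a)],[np.sin(a),np.cos(a)]]); q=p@R.T*1000
    t0=np.median(q[:,1]); e=[]
    for t in np.arange(q[:,1].min()+30,q[:,1].max()-30,3):
        k=abs(q[:,1]-t)<2.5
        if k.any(): e.append((t,q[k,0].max()))
    e=np.array(e);f=np.polyfit(e[:,0],e[:,1],1)
    for _ in range(5):
        r=e[:,1]-np.polyval(f,e[:,0]); k=abs(r)<3; f=np.polyfit(e[k,0],e[k,1],1)
    tm=(q[:,1].min()+q[:,1].max())/2
    c,wh,an,bx=rect(q/1000)
    return 'far edge n=%.1f slope=%.4f (%d/%d) tmid=%.1f rect c=%s wh=%s a=%.2f'%(np.polyval(f,tm),f[0],k.sum(),len(k),tm,c.round(1),np.round(wh,1),an)
E
python3 - <<'E'
from h import *
for n,b in(('top',(345,120,440,240)),('side',(305,200,470,330))): pass
report()
E
```

```text
tcp [ 0.4778 -0.1799  0.1228] [ 3.1414e+00 -5.0000e-04  3.0163e+00] [-4.5  0.5  0.9] [0.01 0.76 0.01] 4.275
top far edge n=644.2 slope=0.0237 (25/25) tmid=-110.5 rect c=[ 573.2 -109.6] wh=[125.4 146.8] a=85.61Traceback (most recent call last):
  File "<stdin>", line 3, in <module>
  File "h.py", line 32, in report
    s=snap(n); p,m=wood(s,b); f=ff(p); print(n,f)
                                ~~^^^
  File "h.py", line 42, in ff
    r=e[:,1]-np.polyval(f,e[:,0]); k=abs(r)<3; f=np.polyfit(e[k,0],e[k,1],1)
                                                 ~~~~~~~~~~^^^^^^^^^^^^^^^^^
    raise TypeError("expected non-empty vector for x")
TypeError: expected non-empty vector for x
```

```bash
python3 - <<'E'
s=open('h.py').read()
s=s.replace("p,m=wood(s,b); f=ff(p)","p,m=wood(s,b); v,u=np.nonzero(cv2.morphologyEx(m,cv2.MORPH_OPEN,np.ones((3,3)))); f=ff(ray(s,np.c_[u,v],.13)[:,:2])")
open('h.py','w').write(s)
E
python3 - <<'E'
from h import *
report()
S=[]
for n,b in(('top',(345,120,440,240)),('side',(305,200,470,330))):
    s=np.load('/tmp/%s.npz'%n); im=s['image'][:,:,::-1].copy(); im[wood(s,b)[1]>0]=(255,0,255)
    S.append(cv2.resize(im[b[1]-10:b[3]+10,b[0]-10:b[2]+10],(400,400),interpolation=2))
cv2.imwrite('pics/m3.png',cv2.hconcat(S))
E
```

```text
tcp [ 0.4783 -0.1799  0.1228] [3.1414e+00 6.0000e-04 3.0164e+00] [-1.8  0.1  0.1] [-0.04  0.46 -0.03] 4.375
top far edge n=642.7 slope=0.0561 (31/36) tmid=-151.3 rect c=[ 655.1 -152.2] wh=[292.6 221.4] a=1.98Traceback (most recent call last):
  File "<stdin>", line 2, in <module>
  File "h.py", line 32, in report
    s=snap(n); p,m=wood(s,b); v,u=np.nonzero(cv2.morphologyEx(m,cv2.MORPH_OPEN,np.ones((3,3)))); f=ff(ray(s,np.c_[u,v],.13)[:,:2]); print(n,f)
                                                                                                   ~~^^^^^^^^^^^^^^^^^^^^^^^^^^^^^
  File "h.py", line 42, in ff
    r=e[:,1]-np.polyval(f,e[:,0]); k=abs(r)<3; f=np.polyfit(e[k,0],e[k,1],1)
                                                 ~~~~~~~~~~^^^^^^^^^^^^^^^^^
    raise TypeError("expected non-empty vector for x")
TypeError: expected non-empty vector for x
```

```bash
python3 - <<'E'
s=open('h.py').read()
s=s.replace("(10,60,90)","(14,60,90)").replace("    c=max(cv2.findContours(m,cv2.RETR_EXTERNAL,cv2.CHAIN_APPROX_NONE)[0],key=cv2.contourArea)\n    return ray(s,c[:,0],.13)",
"""    n,L,st,_=cv2.connectedComponentsWithStats(cv2.morphologyEx(m,cv2.MORPH_OPEN,np.ones((3,3))))
    m=(np.isin(L,[i for i in range(1,n) if st[i,4]>.1*st[1:,4].max()])*255).astype(np.uint8)
    c=max(cv2.findContours(m,cv2.RETR_EXTERNAL,cv2.CHAIN_APPROX_NONE)[0],key=cv2.contourArea)
    return ray(s,c[:,0],.13)""")
open('h.py','w').write(s)
E
cat > m.py <<'E'
from h import *
import sys
S=[]
B=(('top',(345,120,440,240)),('side',(305,200,470,330)))
for n,b in B:
    s=snap(n); im=s['image'][:,:,::-1].copy(); im[wood(s,b)[1]>0]=(255,0,255)
    S.append(cv2.resize(im[b[1]-10:b[3]+10,b[0]-10:b[2]+10],(400,400),interpolation=2))
cv2.imwrite('pics/'+sys.argv[1],cv2.hconcat(S))
report()
E
python3 m.py m3.png
```

```text
tcp [ 0.4783 -0.18    0.1228] [3.1414e+00 1.1000e-03 3.0163e+00] [-1.9 -0.2 -0.5] [-0.04  0.26  0.02] 4.575
top far edge n=644.8 slope=0.0317 (21/24) tmid=-105.8 rect c=[ 652.8 -107. ] wh=[292.7 127.8] a=1.26Traceback (most recent call last):
  File "m.py", line 9, in <module>
    report()
    ~~~~~~^^
  File "h.py", line 34, in report
    s=snap(n); p,m=wood(s,b); v,u=np.nonzero(cv2.morphologyEx(m,cv2.MORPH_OPEN,np.ones((3,3)))); f=ff(ray(s,np.c_[u,v],.13)[:,:2]); print(n,f)
                                                                                                   ~~^^^^^^^^^^^^^^^^^^^^^^^^^^^^^
  File "h.py", line 44, in ff
    r=e[:,1]-np.polyval(f,e[:,0]); k=abs(r)<3; f=np.polyfit(e[k,0],e[k,1],1)
                                                 ~~~~~~~~~~^^^^^^^^^^^^^^^^^
    raise TypeError("expected non-empty vector for x")
TypeError: expected non-empty vector for x
```

View pics/m3.png

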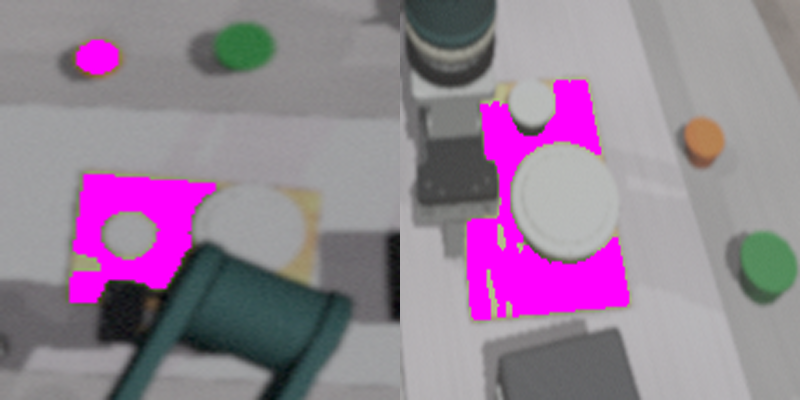

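The magenta mask covers the board well in the side view (right). In the top view it also catches the orange pot (left panel px (97,57)), so I'll filter that out by its red/green ratio.

```bash
python3 - <<'E'
s=open('h.py').read()
s=s.replace("(14,60,90)","(10,50,90)").replace("    n,L,st","    I=s['image'].astype(float); m[I[...,0]>1.5*I[...,1]]=0\n    n,L,st").replace(".1*st","40+0*st")
s=s[:s.index("    t0=np.median")]+'''    e=[]
    for t in np.arange(q[:,1].min()+12,q[:,1].max()-12,3):
        k=abs(q[:,1]-t)<2.5
        if k.any(): e.append((t,q[k,0].max()))
    e=np.array(e);k=np.ones(len(e),bool)
    for _ in range(12):
        f=np.polyfit(e[k,0],e[k,1],1); r=e[:,1]-np.polyval(f,e[:,0]); k=(r>-max(2.5,.5*r[k].std()))
        if abs(r[k]).max()<3: break
    tm=(q[:,1].min()+q[:,1].max())/2
    c,wh,an,bx=rect(q/1000)
    return 'far n=%.1f slope=%.4f (%d/%d) tmid=%.1f rect c=%s wh=%s a=%.2f'%(np.polyval(f,tm),f[0],k.sum(),len(k),tm,c.round(1),np.round(wh,1),an)
'''
open('h.py','w').write(s)
E
python3 m.py m4.png
```

```text
tcp [ 0.4783 -0.18    0.123 ] [3.1414e+00 1.2000e-03 3.0162e+00] [-1.2  0.  -0.5] [-0.06  0.05  0.05] 4.775
top far n=725.2 slope=0.8806 (7/48) tmid=-151.3 rect c=[ 652.7 -152. ] wh=[295.7 223.9] a=1.34
side far n=755.7 slope=1.1935 (7/66) tmid=-158.7 rect c=[ 637.2 -166.5] wh=[223.9 268.2] a=81.93
```

```bash
python3 - <<'E'
s=open('h.py').read()
a=s.index("    I=s['image'].astype"); b=s.index("    n,L,st")
s=s[:a]+"    [cv2.circle(m,c,14,0,-1) for c in ([(362,131),(404,127)] if s['R'][2,2]<-.9 else [(435,243),(464,290)])]\n"+s[b:]
open('h.py','w').write(s)
E
python3 m.py m4.png
```

```text
tcp [ 0.4782 -0.18    0.1232] [3.1415e+00 1.2000e-03 3.0162e+00] [ 0.6 -0.2  0.1] [-0.06 -0.   -0.01] 4.975
top far n=643.4 slope=0.0674 (44/46) tmid=-154.4 rect c=[ 571.8 -155.8] wh=[218.9 146.1] a=86.61
side far n=645.7 slope=0.0600 (42/66) tmid=-158.6 rect c=[ 572.6 -156.7] wh=[218.2 147.4] a=86.48
```

View pics/m4.png

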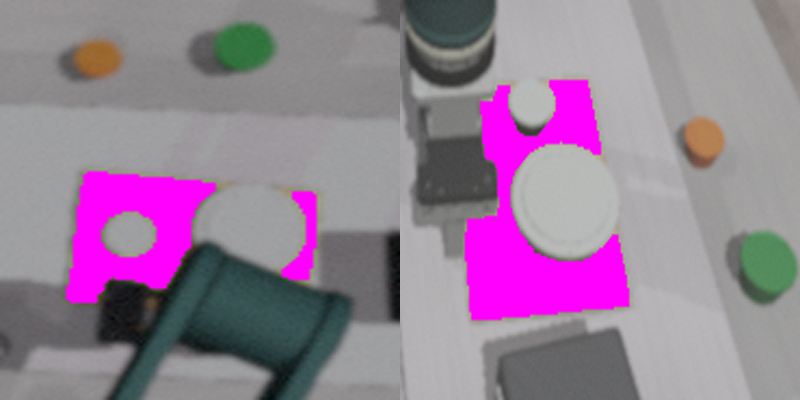

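The mask is now clean in both views and they agree: board centre n≈572 mm, skew ≈3.5°. About 117.5 mm of push along the shelf normal is left. First I push 50 mm with the turn blended in.

>>> carry_out --steps '[[[-0.002,0.0001,0],0,-1],[[-0.006,0.0004,0],-0.03,-1],[[-0.011,0.0007,0],-0.07,-1],[[-0.016,0.001,0],-0.11,-1],[[-0.022,0.0014,0],-0.16,-1],[[-0.028,0.0018,0],-0.21,-1],[[-0.034,0.0022,0],-0.26,-1],[[-0.04,0.0025,0],-0.31,-1],[[-0.046,0.0029,0],-0.36,-1],[[-0.05,0.0032,0],-0.36,-1]]'

```text
time: 6.32
tool_pos: [0.5267, -0.1833, 0.1232]
ee_rot: [-3.141, -0.003, 3.079]
wrist_force: [-5.6, -0.2, 3.3]
width: 0.0935
finger_force: 2.7
```

```bash
python3 m.py m5.png
```

```text
tcp [ 0.5273 -0.1833  0.1231] [-3.1412e+00 -1.6000e-03  3.0787e+00] [-4.4  0.   3.2] [-0.16  0.84 -0.03] 6.425
top far n=692.5 slope=-0.0080 (42/42) tmid=-150.3 rect c=[ 623.5 -151.3] wh=[144.2 219.6] a=2.71
side far n=694.6 slope=-0.0042 (38/54) tmid=-151.4 rect c=[ 621.6 -151.4] wh=[147.8 218.8] a=0.00
```

>>> carry_out --steps '[[[-0.003,0,0],0,-1],[[-0.009,0,0],0,-1],[[-0.015,0,0],0,-1],[[-0.021,0,0],0,-1],[[-0.027,0,0],0,-1],[[-0.033,0,0],0,-1],[[-0.039,0,0],0,-1],[[-0.045,0,0],0,-1],[[-0.051,0,0],0,-1],[[-0.055,0,0],0,-1]]'

```text
time: 7.78
tool_pos: [0.5821, -0.1863, 0.1231]
ee_rot: [3.141, -0.002, 3.079]
wrist_force: [-6.0, 0.3, 3.1]
width: 0.0939
finger_force: 2.9
```

```bash
python3 m.py m6.png; python3 - <<'E'
from h import *
# shelf far edge by grey contrast right near the board is not needed; refit depth edge in shelf frame
for n in('top','side'):
    s=np.load('/tmp/%s.npz'%n);q,m=shelf(s);a=.0619;R=np.array([[np.cos(a),-np.sin(a)],[np.sin(a),np.cos(a)]]);q=q@R.T*1000
    for lo,hi in((-20,60),(60,200),(-420,-300)):
        e=[q[abs(q[:,1]-t)<3,0].max() for t in range(lo,hi,6) if (abs(q[:,1]-t)<3).any()]; print(n,lo,hi,np.round(np.median(e),1),np.round(np.percentile(e,[10,90]),1))
E
```

```text
tcp [ 0.5826 -0.1863  0.1231] [ 3.1412e+00 -4.0000e-04  3.0791e+00] [-5.3 -0.2  3.1] [ 0.01  0.81 -0.03] 7.875
top far n=748.6 slope=-0.0429 (25/41) tmid=-149.2 rect c=[ 708.5 -130.5] wh=[124.1 255.3] a=30.31
side far n=749.6 slope=-0.0085 (32/50) tmid=-150.7 rect c=[ 677.5 -150.6] wh=[219.4 149.9] a=89.93
top -20 60 723.0 [721.8 723.9]
top 60 200 722.6 [721.4 723.8]
  return _methods._mean(a, axis=axis, dtype=dtype,
  ret = ret.dtype.type(ret / rcount)
Traceback (most recent call last):
IndexError: index -1 is out of bounds for axis 0 with size 0
```

View pics/m6.png

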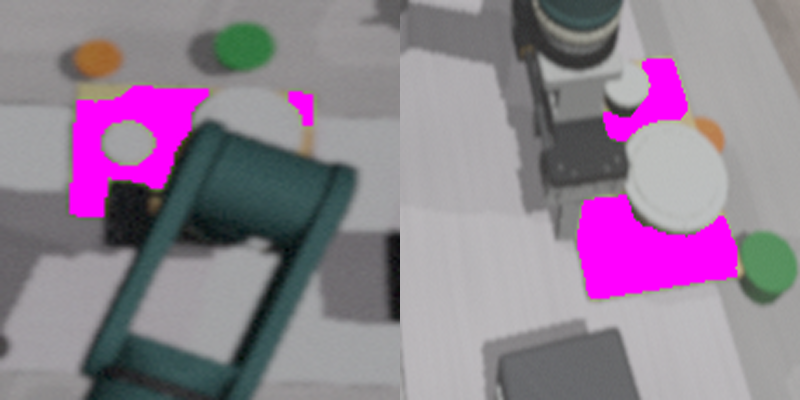

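```bash
python3 - <<'E'
from h import *
a=.0619;R=np.array([[np.cos(a),-np.sin(a)],[np.sin(a),np.cos(a)]])
for n in('top','side'):
    s=np.load('/tmp/%s.npz'%n)
    # depth-step position along n at several t: shelf plane vs counter, sampled from rays on z=.12
    D=s['z_map'];Rc,tc,K=s['R'],s['t'],s['mtx']; I=cv2.cvtColor(s['image'],cv2.COLOR_RGB2GRAY).astype(np.float32)
    for edge,n0 in(('far',724),('near',425)):
      out=[];og=[]
      for t in list(range(-10,250,5))+list(range(-400,-275,5)):
        nn=np.arange(n0-30,n0+30,.25); X=np.c_[np.c_[nn,np.full(len(nn),t)]@R/1000,np.full(len(nn),.12)]
        c=X@Rc.T+tc; uv=(c@K.T); uv=(uv[:,:2]/uv[:,2:]).astype(np.float32)
        if uv.min()<1 or uv[:,0].max()>638 or uv[:,1].max()>398: continue
        d=cv2.remap(D,uv[:,0],uv[:,1],cv2.INTER_LINEAR)-c[:,2]
        inn=abs(d)<.05
        if edge=='near': inn=inn[::-1]
        if inn[:20].all() and not inn[-20:].any(): k=np.argmin(inn); out.append((nn if edge=='far' else nn[::-1])[k])
      print(n,edge,len(out),np.percentile(out,[10,50,90]).round(1) if out else None)
E
```

```text
Traceback (most recent call last):
IndexError: index 29040 is out of bounds for axis 0 with size 240
```

```bash
cat > edge.py <<'E'
from h import *
a=.0619;R=np.array([[np.cos(a),-np.sin(a)],[np.sin(a),np.cos(a)]])
for n,th in(('top',.06),('side',.08)):
    s=np.load('/tmp/%s.npz'%n); D=s['z_map'];Rc,tc,K=s['R'],s['t'],s['mtx']
    for edge,n0 in(('far',724),('near',425)):
      out=[]
      for t in list(range(-10,250,5))+list(range(-400,-275,5)):
        nn=np.arange(n0-30,n0+30,.25)
        if edge=='near': nn=nn[::-1]
        X=np.c_[np.c_[nn,np.full(len(nn),t)]@R/1000,np.full(len(nn),.12)]
        c=X@Rc.T+tc; uv=(c@K.T); uv=(uv[:,:2]/uv[:,2:]).astype(np.float32)
        if uv.min()<1 or uv[:,0].max()>638 or uv[:,1].max()>398: continue
        d=cv2.remap(D,uv[:,0],uv[:,1],cv2.INTER_LINEAR).ravel()-c[:,2]
        inn=abs(d)<th
        if inn[:20].all() and not inn[-20:].any(): out.append((t,nn[np.argmin(inn)]))
      o=np.array(out)
      if len(o)>5: print(n,edge,len(o),np.percentile(o[:,1],[10,50,90]).round(1),'slope',np.polyfit(o[:,0],o[:,1],1)[0].round(4))
E
python3 edge.py
```

```text
top far 72 [722.8 724.2 725.5] slope 0.0002
top near 68 [423.5 424.8 425.8] slope 0.0018
side far 20 [722.2 727.2 727.8] slope -0.0056
side near 56 [426.  426.8 427.5] slope -0.0004
```

>>> carry_out --steps '[[[-0.002,0,0],0,-1],[[-0.005,0,0],0,-1],[[-0.008,0,0],0,-1],[[-0.011,0,0],0,-1],[[-0.0125,0,0],0,-1],[[-0.0132,0,0],0,-1],[[-0.0132,0,0],0,-1]]'

```text
time: 8.85
tool_pos: [0.5953, -0.1872, 0.1231]
ee_rot: [3.141, -0.001, 3.079]
wrist_force: [-6.0, 0.7, 3.7]
width: 0.0939
finger_force: 2.7
```

>>> carry_out --steps '[[[0.004,0,0],0,-1],[[0.02,0,0],0,-1],[[0.05,0,0],0,-1],[[0.05,0,-0.05],0,-1],[[0.05,0,-0.11],0,-1],[[0.1,0,-0.13],0,-1],[[0.16,0,-0.13],0,-1],[[0.22,0,-0.13],0,-1],[[0.26,0,-0.13],0,-1],[[0.26,0,-0.13],0,-1]]'

```text
time: 10.1
tool_pos: [0.3358, -0.1711, 0.2536]
ee_rot: [-3.14, 0.005, 3.077]
wrist_force: [0.6, 0.1, 0.4]
width: 0.0939
finger_force: 0.0
```

```bash
python3 m.py m7.png; python3 edge.py
```

```text
tcp [ 0.3373 -0.1713  0.2532] [-3.1409e+00  2.9000e-03  3.0789e+00] [ 0.1 -0.8 -0.2] [-0.02  0.03  0.02] 10.2
top far n=760.2 slope=-0.0259 (27/65) tmid=-150.4 rect c=[ 688.3 -150.5] wh=[147.9 219. ] a=0.05
side far n=763.0 slope=-0.0077 (25/66) tmid=-151.0 rect c=[ 689.9 -151. ] wh=[149.7 219.9] a=0.05
top far 77 [723.  724.2 725.5] slope -0.0016
top near 66 [423.5 424.9 426. ] slope -0.0002
side far 72 [725.3 726.6 727.5] slope -0.0008
side near 67 [425.9 426.8 427.5] slope -0.0036
```

View pics/m7.png

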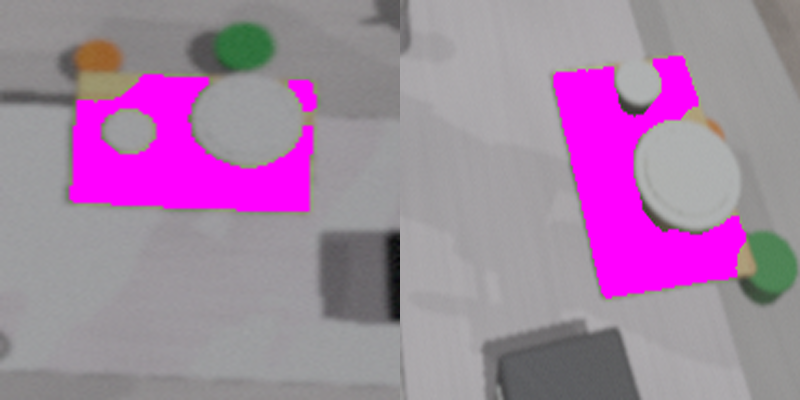

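Both views show the board over the edge, with the tub and pot in place. The near edge is now unobstructed, so I use it to check squareness and overhang.

```bash
python3 - <<'E'
from h import *
a=.0619;R=np.array([[np.cos(a),-np.sin(a)],[np.sin(a),np.cos(a)]])
for n,b in(('top',(345,120,440,240)),('side',(305,200,470,330))):
    s=np.load('/tmp/%s.npz'%n);m=wood(s,b)[1];v,u=np.nonzero(m);q=ray(s,np.c_[u,v],.13)[:,:2]@R.T*1000
    e=np.array([(t,q[abs(q[:,1]-t)<2.5,0].min()) for t in range(-250,-52,3)])
    f=np.polyfit(e[:,0],e[:,1],1);r=e[:,1]-np.polyval(f,e[:,0]);k=abs(r)<3;f=np.polyfit(e[k,0],e[k,1],1)
    print(n,'near mean',e[k,1].mean().round(2),'slope',f[0].round(4),k.sum(),'t extents',q[:,1].min().round(1),q[:,1].max().round(1))
E
```

```text
top near mean 616.09 slope 0.003 66 t extents -259.9 -41.0
side near mean 615.83 slope 0.0016 66 t extents -260.9 -41.0
```

```bash
python3 -c "
from bench import robot
print(robot.close_job())"
```

```text
the job is handed in; nothing more can be done
None
```

I pushed the ready board out to about 39 mm past the far edge (estimates ranged from 38 to 40.5 mm), square to within about 0.2°. The tub and sauce pot are still standing on it, the arm has backed off, and the job is handed in; the judge's result was not shown.

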